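# Load the indexing table and draw its index plunger

### The job

Put the module with the round (pass) tag into the nest with the round mark and the module with the straight-bar (reject) tag into the nest with the bar mark, each let go and sitting flat on the floor of its pocket, either way round. Then take the black knob of the sprung index plunger on the table's bracket, pull it straight up as far as it goes so that the pin is clear of its seat hole, and finish while still holding it up there, with both modules in their nests. Leave the small bottle and the vial where they stand.

Things in the scene. Friction and masses are not known exactly. Their poses are not given: they have to be found in the camera images.
- module_round: A loose white plastic sensor module standing on the bench at the robot's left: box 34 (x) x 56 (y) x 38 mm high, about 0.12 kg, a brass port in both small ends. In the middle of its top a raised dark tag 3 mm thick: a round disc 20 mm across (passed). Origin at the centre of its underside, z up.
- module_bar: A loose white plastic sensor module standing on the bench at the robot's left: box 34 (x) x 56 (y) x 38 mm high, about 0.12 kg, a brass port in both small ends. In the middle of its top a raised dark tag 3 mm thick: a straight bar 24 x 7 mm (rejected). Origin at the centre of its underside, z up.
- nest_round: The pass nest, a white tray fixed on the turntable. Pocket 39 (x) x 61 (y) mm inside, 2.5 mm play round a module; floor 5 mm, walls 4 mm thick, tops 13 mm above the origin. A tab beyond the +y wall bears a raised dark round disc 20 mm across. Origin: pocket centre, nest underside, 30 mm above the bench. Seated: module origin 5 mm above it, y axes parallel. Order of the nests varies.
- nest_bar: The reject nest, a white tray fixed on the turntable. Pocket 39 (x) x 61 (y) mm inside, 2.5 mm play round a module; floor 5 mm, walls 4 mm thick, tops 13 mm above the origin. A tab beyond the +y wall bears a raised dark straight bar 24 x 7 mm. Origin: pocket centre, nest underside, 30 mm above the bench. Seated: module origin 5 mm above it, y axes parallel. Order of the nests varies.
- indexer: The indexing table, fixed: round grey base 190 mm across, dark steel turntable 170 mm across, top 30 mm above the bench; it does not turn. Origin at the centre of its underside. Nests at x = -45 and +45 mm. On its -y side a grey bracket 32 mm wide (y -117 to -58 mm, top 66 mm high) carries the steel plunger barrel at x 0, y -72 mm, top 82 mm above the bench.
- plunger_knob (a point): Centre of the plunger's black knob, a vertical cylinder 24 mm in diameter and 28 mm high, above the barrel; with the plunger seated this point is 100 mm above the bench (knob from 86 to 114 mm). It rises with the plunger. Axes as the indexing table's.
- plunger (a joint): Lift of the index plunger in m: 0 seated, its pin 8 mm deep in the seat hole; 0.016 fully up against its stop. It slides straight up; the spring pulls it down with about 7 N at 0 and 13.5 N fully up, and it snaps back if let go.
- bottle_small: A small brown bottle with a white cap, 42 mm across, 68 mm high, loose, a bystander at the back of the bench. Origin at the centre of its underside.
- vial: A small white vial with a green cap, 25 mm across, 46 mm high, loose, a bystander between the modules and the indexing table. Origin at the centre of its underside.

How it is judged:
On the way, in this order (a step that is already met when the one before it is completed fails the run):
1. both modules sit let go on the pocket floor of the nest with their own mark, the plunger still seated (x of module_round in the frame of nest_round between -0.005 and 0.005 m and y of module_round in the frame of nest_round between -0.005 and 0.005 m and z of module_round in the frame of nest_round between 0.003 and 0.0075 m and angle between the y axis of module_round and the y axis of nest_round, either way round below 0.15 rad and angle between each of module_round, module_bar's own z axis and vertical below 0.06 rad and linear speed of each of module_round, module_bar below 0.02 m/s and contact force between the fingers and module_round below 0.1 N and x of module_bar in the frame of nest_bar between -0.005 and 0.005 m and y of module_bar in the frame of nest_bar between -0.005 and 0.005 m and z of module_bar in the frame of nest_bar between 0.003 and 0.0075 m and angle between the y axis of module_bar and the y axis of nest_bar, either way round below 0.15 rad and contact force between the fingers and module_bar below 0.1 N and value of joint plunger below 0.004 m), for 0.2 s.
2. the plunger is pulled fully up (value of joint plunger above 0.013 m), for 0.3 s.
At the end, for the whole second after the job is handed in: Each module rests untouched on its own pocket floor: within 5 mm of the pocket centre in x and y, underside 3 to 7.5 mm above the nest's, within 0.15 rad of its yaw (either way round), tilt under 0.06 rad. The fingers, touching with over 3 N, hold the plunger lifted more than 13 of its 16 mm (x of module_round in the frame of nest_round between -0.005 and 0.005 m and y of module_round in the frame of nest_round between -0.005 and 0.005 m and z of module_round in the frame of nest_round between 0.003 and 0.0075 m and angle between the y axis of module_round and the y axis of nest_round, either way round below 0.15 rad and angle between each of module_round, module_bar's own z axis and vertical below 0.06 rad and linear speed of each of module_round, module_bar below 0.02 m/s and contact force between the fingers and module_round below 0.1 N and x of module_bar in the frame of nest_bar between -0.005 and 0.005 m and y of module_bar in the frame of nest_bar between -0.005 and 0.005 m and z of module_bar in the frame of nest_bar between 0.003 and 0.0075 m and angle between the y axis of module_bar and the y axis of nest_bar, either way round below 0.15 rad and contact force between the fingers and module_bar below 0.1 N and value of joint plunger above 0.013 m and contact force between the fingers and plunger above 3 N); the arm keeps its last pose, push and grip.
It fails at once if the small bottle or the vial is moved more than 25 mm (distance of any of bottle_small, vial from where it was at the start of the episode above 0.025 m).
It also fails if it takes over 54 s, if anything falls off the work surface, if the arm or the gripper's body presses on something with over 40 N, if the wrist force passes 120 N, or if a joint passes its speed limit or range.

### The arm

A 6-joint arm with a two-finger parallel gripper is mounted at the origin on the work surface; the furniture and walls round the work are solid. World frame = base frame: x ahead of the robot, y to its left, z up, the work surface at z = 0. Lengths are in m, angles in rad, forces in N, time in s.
With the tool pointing down it reaches from about 0.275 to 0.875 m from the base axis. Payload 12.5 kg.
Tool frame: the origin (TCP) lies midway between the tips of the shut fingers; the grasp point (between the pads) lies 19 mm behind it; z points along the fingers, y is the line along which they close (so a half turn about z gives the same grasp; the last joint's range is limited). The gripper opens to 85 mm and grips with 20 to 120 N. Pads are 22 mm wide; open, the fingers measure 114 mm over their backs; the gripper's body (76 mm by 85 mm) begins 54 mm behind the grasp point. The pads swing forward as they close: fully open they stand 13 mm farther back than shut.
Start: joints at [1.153, 0.351, 1.652, -0, 1.139, -0.085], TCP at [0.18, 0.52, 0.198] pointing down, gripper open.
Joint ranges: [-2.75, 2.75], [-0.79, 2.1], [0.01, 2.65], [-1.57, 4.71], [0.07, 3.14], [-2.87, 2.87]. Speed limits (rad/s): [2.22, 2.22, 2.79, 3.14, 3.14, 3.14].

### API

Orientations are given as a unit quaternion [w, x, y, z].
In Python, from station import manip, capture, camera_info, job gives the robot as it stands. The module is installed in compiled form; this text tells all that it offers.
- The arm moves only by the shell command python3 -m jog 'ROWS' [OPENING] [FORCE]. ROWS is JSON, a list that holds one entry, the list of rows, each a list of 6 numbers: the shift along the tool's x, y, z each as a share of 0.05 m, from -1 to 1, then the turn, a rotation vector about the tool's x, y, z each as a share of 4 degrees, from -1 to 1. In form: [[[tx, ty, tz, rx, ry, rz], ...]]. A call has 1 to 20 rows; each row shifts and turns the commanded pose from where the row before left it, along the tool's axes as they then stand; what a row does not reach is not made up. A row lasts 1/12 s, in which the tool goes at most 41.7 mm and 7.16 degrees, less where a joint would pass 70% of its speed; a pose out of reach is approached as far as the arm can. A call with a number of a shift or a turn outside -1 to 1 is refused whole. A call with a gripper value outside its range is refused whole. OPENING is the opening, from 0 (shut) to 1 (fully open), set as the call begins (- or left out, the last holds). The fingers move at their own pace and stop on an object; FORCE is the grip in N (left out, the last holds). Time passes only in rows, so rows that do not move let the fingers close. It gives the time, the measured TCP pose, the force, the opening and the grip force at its end, in the units of the state.
- manip.observe(): the state, without advancing time (a new reading comes with each control period).
- capture(name): name is "side" or "top"; returns the picture (480x640x3 uint8, blue, green, red); there is no depth.
- camera_info(name): a dict with "K" (3x3 intrinsics, pixels), "cam_to_world" (4x4, takes a point from camera to world coordinates). Camera axes: x right, y down, z forward; pixel columns grow to the right and rows downward; lengths in m; the calibration is good to about 2 mm. A picture is of the moment at which its call begins. camera_info takes no time and is no camera call.
- job.job_done(): hands the job in; it is judged then, once.
The state is a dict: "time": time; "joints": joint angles; "qd": joint speeds; "effort": joint torques, N m; "tcp_pos": TCP position; "tool_rot": TCP orientation; "contact_force": force on the tool from outside, world axes, zero at the start; "moment": the same for the moment, N m; "opening": finger opening in m; "finger_force": force on a finger pad.
Only numpy, scipy, OpenCV 4.12 (cv2) and the standard library are available. Lean on these libraries where they do the work, as an engineer would, in place of code of your own. Each camera call takes 0.05 s, during which the arm holds its last target. There are 200 camera calls.

## Working session

There is one attempt and no reset: what is moved stays moved. The work goes in short steps, Python scripts to look and compute and a shell command to move; the robot and the scene stay as the last step left them, time stands still between calls to the robot, and variables do not carry over. Pictures are saved under pics/ and viewed, at most 10 in all, crops included, and the job is handed in when it is done.

```bash
mkdir -p pics
python3 - <<'E'
from station import manip,capture,camera_info
import cv2,numpy as np
for n in("top","side"):
    cv2.imwrite(f"pics/{n}0.png",capture(n)); i=camera_info(n); print(n,np.round(i["K"],1).tolist(),np.round(i["cam_to_world"],4).tolist())
print(manip.observe())
E
```

```text
top [[454.1, 0.0, 316.8], [0.0, 454.1, 245.3], [0.0, 0.0, 1.0]] [[-0.0012, -0.9886, 0.1504, 0.3854], [-1.0, 0.0004, -0.0054, -0.0075], [0.0052, -0.1504, -0.9886, 0.9671], [0.0, 0.0, 0.0, 1.0]]
side [[502.1, 0.0, 315.6], [0.0, 502.1, 238.8], [0.0, 0.0, 1.0]] [[0.3465, -0.79, 0.5058, 0.0993], [-0.9381, -0.2909, 0.1882, -0.1857], [-0.0015, -0.5397, -0.8419, 0.798], [0.0, 0.0, 0.0, 1.0]]
{'time': 0.1, 'joints': array([ 1.15339389e+00,  3.51180897e-01,  1.65231282e+00, -2.67704362e-06,
        1.13912421e+00, -8.45884874e-02]), 'qd': array([-0.00161095, -0.00242699, -0.00117536, -0.00033815,  0.00034467,
       -0.00085719]), 'effort': array([ 7.22600053e-04, -5.06842983e+01, -2.91876787e+01, -8.78796777e-05,
        2.65142713e-03,  1.70872238e-05]), 'tcp_pos': array([0.17952937, 0.51954064, 0.19803105]), 'tool_rot': array([-1.26145200e-04,  1.65639457e-01,  9.86186244e-01, -4.96874791e-04]), 'contact_force': array([ 0.43974834,  0.74205287, -0.30021458]), 'moment': array([-0.08825072,  0.00230138,  0.00212981]), 'finger_force': 0.0, 'opening': 0.08529979944573421}
```

View pics/top0.png

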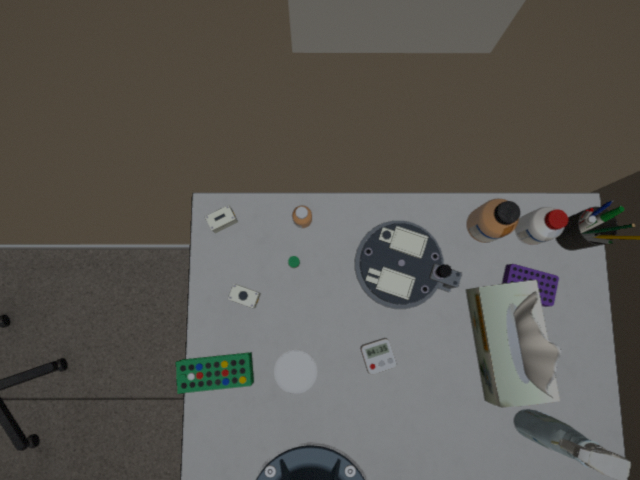

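View pics/side0.png

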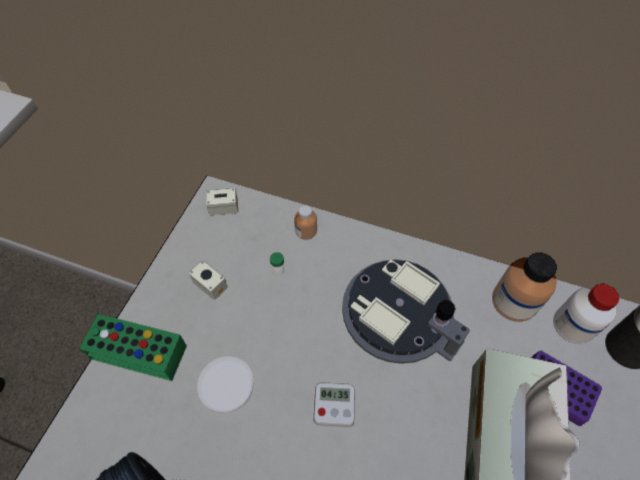

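The top view shows module_bar at about (221,218), module_round at (243,296), the vial at (294,262) and the bottle at (302,215). The turntable is at (401,264), with its round nest toward the back (tab mark at (386,235)), its bar nest toward the front, and the knob at (444,271). The next step is an enlarged composite to read the pixels.

Run:
```python
import cv2,numpy as np
t=cv2.imread("pics/top0.png")
def c(x0,y0,w,h,s):
    im=cv2.resize(t[y0:y0+h,x0:x0+w],None,fx=s,fy=s,interpolation=cv2.INTER_CUBIC)
    im=cv2.convertScaleAbs(im,alpha=1.1)
    for k in range(0,w,10):
        cv2.line(im,(k*s,0),(k*s,6 if k%50 else 14),(0,255,255),1); cv2.putText(im,str(x0+k),(k*s,18),0,.35,(0,255,255),1)
    for k in range(0,h,10):
        cv2.putText(im,str(y0+k),(0,k*s+4),0,.35,(0,255,0),1);cv2.line(im,(24,k*s),(30,k*s),(0,255,0),1)
    return im
a=c(200,200,50,35,8);b=c(220,278,50,37,8)
d=c(350,215,66*2-12,95,6) if 0 else c(350,215,80,72,5)
d=c(350,218,116,94,6)
cv2.imwrite("pics/c1.png",np.hstack([a[:280],b[:280]])); cv2.imwrite("pics/c2.png",d)
```

```text
(no output)
```

View pics/c1.png

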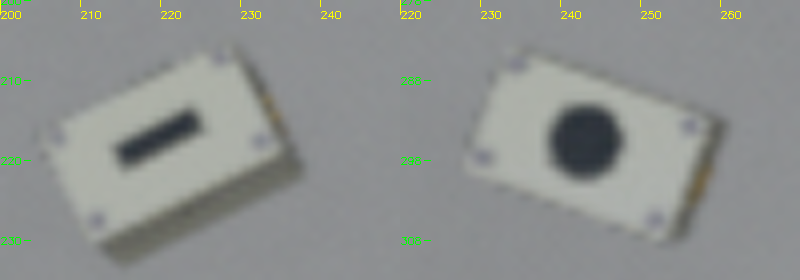

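View pics/c2.png

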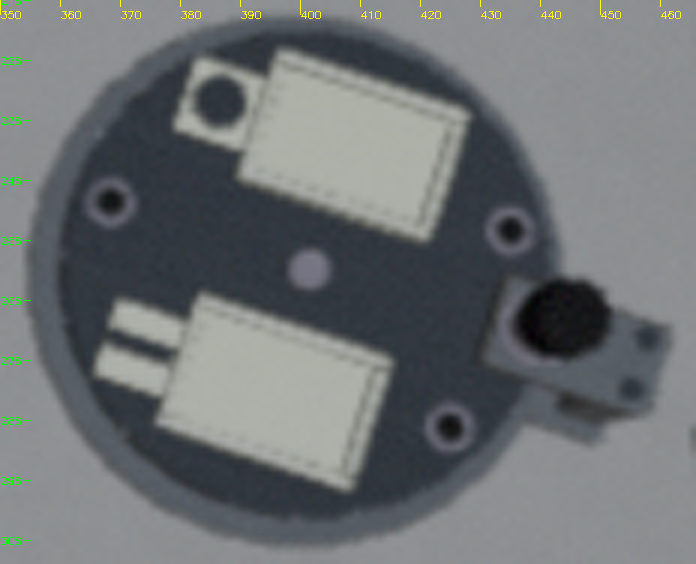

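```bash
cat > h.py <<'E'
import numpy as np
from station import camera_info
def w(n,p,z):
    i=camera_info(n);K=np.array(i["K"]);T=np.array(i["cam_to_world"])
    p=np.atleast_2d(np.array(p,float))
    d=(T[:3,:3]@np.linalg.inv(K)@np.c_[p,np.ones(len(p))].T).T
    return T[:3,3]+d*((z-T[2,3])/d[:,2])[:,None]
def px(n,P):
    i=camera_info(n);K=np.array(i["K"]);T=np.array(i["cam_to_world"])
    q=K@(T[:3,:3].T@(np.array(P)-T[:3,3]));return q[:2]/q[2]
E
python3 - <<'E'
from h import *
def box(name,c,s,o,z):
    p=w("top",np.array(c)/s+o-.44,z)[:,:2]; ctr=p.mean(0)
    L=((p[1]-p[0])+(p[2]-p[3]))/2;S=((p[0]-p[3])+(p[1]-p[2]))/2
    print(name,ctr.round(4),"L",np.linalg.norm(L).round(4),"S",np.linalg.norm(S).round(4),"yaw of long",np.degrees(np.arctan2(L[1],L[0])).round(1),"short",np.degrees(np.arctan2(S[1],S[0])).round(1)); return ctr
box("mbar",[(48,132),(238,42),(290,150),(100,242)],8,[200,200],.038)
box("mround",[(108,48),(318,118),(278,243),(65,168)],8,[220,278],.038)
print(w("top",[219.3,216.8],.041),w("top",[242.7,295.3],.041))
a=box("nround",[(278,48),(470,110),(430,242),(238,180)],6,[350,218],.043)
b=box("nbar",[(202,292),(394,360),(352,492),(158,424)],6,[350,218],.043)
c=(a+b)/2;print("sep",np.linalg.norm(a-b),"ctr",c,w("top",np.array([310,270])/6+[350,218]-.44,.03))
u=(a-b)/np.linalg.norm(a-b); y=np.array([-u[1],u[0]]);y=y if y[1]>0 else -y
k=c-.072*y;print("axis y",y,np.degrees(np.arctan2(y[1],y[0])),"knob",k, "knob top px crop",(px("top",[*k,.114])-[350,218]+.44)*6)
print("vial",w("top",[294,262],.046),"bottle",w("top",[302,213],.068), "side chk",px("side",[*a,.043]),px("side",[*b,.043]),px("side",[*k,.114]))
print(px("side",[*w("top",[219.3,216.8],.041)[0]]),px("side",[*w("top",[242.7,295.3],.041)[0]]))
E
```

```text
mbar [0.5861 0.188 ] L 0.0545 S 0.0324 yaw of long -63.6 short 26.4
mround [0.4234 0.1366] L 0.0572 S 0.0325 yaw of long -108.8 short -17.6
[[0.58635613 0.1903363  0.041     ]] [[0.42383709 0.13790499 0.041     ]]
nround [ 0.5335 -0.2017] L 0.0689 S 0.0484 yaw of long -108.3 short -18.3
nbar [ 0.4487 -0.1727] L 0.0689 S 0.0474 yaw of long -109.6 short -19.5
sep 0.08963508461613094 ctr [ 0.49106992 -0.18722215] [[ 0.49163327 -0.18783778  0.03      ]]
axis y [0.32348596 0.94623297] 71.12612754181241 knob [ 0.46777893 -0.25535092] knob top px crop [577.06616263 315.13670562]
vial [[0.4911019 0.0341437 0.046    ]] bottle [[0.58834139 0.01759341 0.068     ]] side chk [413.81915989 279.59404539] [383.46082376 317.56119155] [445.72250988 304.76528241]
[219.46671454 193.82152018] [205.0507342  272.65140371]
```

```bash
cat >> h.py <<'E'
def go(x,y,z,yaw):
    from station import manip
    from scipy.spatial.transform import Rotation as R
    s=manip.observe();q=s["tool_rot"];M=R.from_quat(q,scalar_first=True).as_matrix()
    f=R.from_matrix(np.c_[[-np.sin(a:=np.radians(yaw)),np.cos(a),0],[np.cos(a),np.sin(a),0],[0,0,-1]])
    d=np.array([x,y,z])-s["tcp_pos"]
    print("t",round(s["time"],2),"pos",s["tcp_pos"].round(4),"yaw",np.degrees(np.arctan2(M[1,1],M[0,1])).round(1),"open",round(s["opening"],4),"F",s["contact_force"].round(1),round(s["finger_force"],1))
    print("units now-axes",(M.T@d/.05).round(2),"final-axes",(f.as_matrix().T@d/.05).round(2),"rot units",np.degrees((R.from_matrix(M).inv()*f).as_rotvec()/4).round(2))
E
python3 -m jog '[[[0,0,0,0,0,1],[0,0,0,0,0,1],[0,0,0,0,0,1],[0,0,0,0,0,1],[0,0,0,0,0,1],[0,0,0,0,0,1],[0,0,0,0,0,1],[0,0,0,0,0,1],[0,0,0,0,0,1],[0,0,0,0,0,1],[0,0,0,0,0,1],[0,0,0,0,0,1],[0,0,0,0,0,1],[0,0,0,0,0,1],[0,0,0,0,0,1],[0,0,0,0,0,1],[0,0,0,0,0,1],[0,0,0,0,0,1],[0,0,0,0,0,1],[0,0,0,0,0,1]]]' 1 30
python3 -c "
from h import *
go(.4237,.1373,.12,-18.4)"
```

```text
time: 1.77
tcp_pos: [0.1796, 0.5196, 0.1982]
tool_rot: [0.0, 0.762, 0.648, -0.0]
contact_force: [-0.4, -0.3, -0.1]
opening: 0.0851
finger_force: 0.0
t 1.77 pos [0.1796 0.5196 0.1982] yaw -9.3 open 0.0851 F [-0.4 -0.3 -0.1] 0.0
units now-axes [-6.76  6.05  1.57] final-axes [-5.71  7.05  1.56] rot units [-0.    0.01  2.28]
```

```bash
python3 -m jog '[[[0,0,0,0,0,0.76],[0,0,0,0,0,0.76],[0,0,0,0,0,0.76],[-0.41,0.5,0.11,0,0,0],[-0.41,0.5,0.11,0,0,0],[-0.41,0.5,0.11,0,0,0],[-0.41,0.5,0.11,0,0,0],[-0.41,0.5,0.11,0,0,0],[-0.41,0.5,0.11,0,0,0],[-0.41,0.5,0.11,0,0,0],[-0.41,0.5,0.11,0,0,0],[-0.41,0.5,0.11,0,0,0],[-0.41,0.5,0.11,0,0,0],[-0.41,0.5,0.11,0,0,0],[-0.41,0.5,0.11,0,0,0],[-0.41,0.5,0.11,0,0,0],[-0.37,0.55,0.11,0,0,0],[0,0,0,0,0,0],[0,0,0,0,0,0]]]'
python3 -c "
from h import *
go(.4237,.1373,.010,-18.4)"
```

```text
time: 3.35
tcp_pos: [0.4258, 0.138, 0.121]
tool_rot: [-0.0, 0.811, 0.585, -0.0]
contact_force: [0.1, 0.5, 0.0]
opening: 0.0853
finger_force: 0.0
t 3.35 pos [0.4258 0.138  0.121 ] yaw -18.4 open 0.0853 F [0.1 0.5 0. ] 0.0
units now-axes [-0.02 -0.03  2.22] final-axes [-0.03 -0.04  2.22] rot units [-0.01  0.01  0.01]
```

```bash
python3 -m jog '[[[-0.02,-0.04,0.4,0,0,0],[0,0,0.4,0,0,0],[0,0,0.4,0,0,0],[0,0,0.4,0,0,0],[0,0,0.3,0,0,0],[0,0,0.2,0,0,0],[0,0,0.12,0,0,0],[0,0,0,0,0,0]]]'
python3 -m jog '[[[0,0,0,0,0,0],[0,0,0,0,0,0],[0,0,0,0,0,0],[0,0,0,0,0,0],[0,0,0,0,0,0],[0,0,0,0,0,0],[0,0,0,0,0,0],[0,0,0,0,0,0]]]' 0 40
python3 - <<'E'
from h import *
go(.5335,-.2017,.13,-18.9)
E
```

```text
time: 4.02
tcp_pos: [0.4227, 0.1391, 0.0099]
tool_rot: [-0.0, 0.81, 0.587, -0.001]
contact_force: [-0.6, 0.4, 0.6]
opening: 0.0853
finger_force: 0.0
time: 4.68
tcp_pos: [0.4234, 0.1387, 0.0106]
tool_rot: [0.0, 0.81, 0.586, 0.0]
contact_force: [-1.0, -0.2, 0.8]
opening: 0.0001
finger_force: 0.0
t 4.68 pos [0.4234 0.1387 0.0106] yaw -18.2 open 0.0001 F [-1.  -0.2  0.8] 0.0
units now-axes [-5.78  4.22 -2.39] final-axes [-5.73  4.29 -2.39] rot units [ 0.   -0.    0.18]
```

Run:
```python
from station import capture
import cv2,numpy as np
t=capture("top");s=capture("side")
a=cv2.resize(t[195:345,190:330],(400,429));b=cv2.resize(s[170:320,130:270],(400,429))
cv2.imwrite("pics/m1.png",np.hstack([a,b]))
```

```text
(no output)
```

View pics/m1.png

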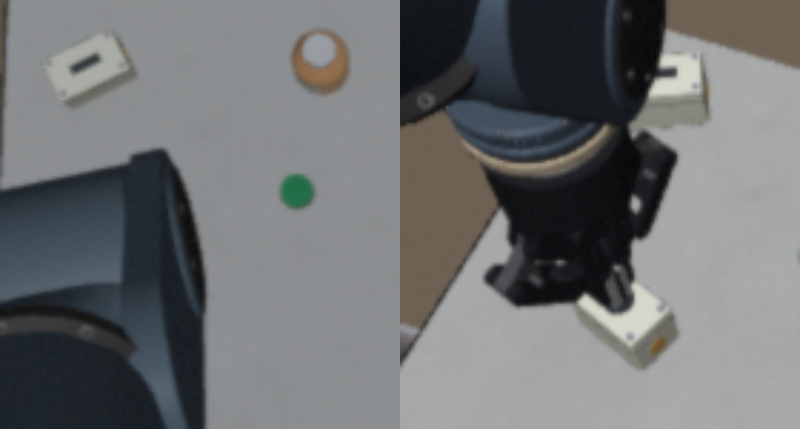

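Run:
```python
from h import *
import cv2
c=np.array([.4237,.1373]);u=np.array([np.cos(np.radians(-18.4)),np.sin(np.radians(-18.4))]);v=np.array([-u[1],u[0]])
for a,b in((1,1),(1,-1),(-1,-1),(-1,1)): print(a,b,px("side",[*(c+a*.017*u+b*.028*v),.038]).round(1))
print("tcp",px("side",[.4234,.1387,.0106]),px("side",[.4234,.1387,.06]))
s=cv2.imread("pics/side0.png");
from station import capture
t=capture("side");m=t.copy()
cv2.imwrite("pics/m2.png",np.hstack([cv2.resize(i[225:325,170:250],(400,500),interpolation=2) for i in(s,t)]))
```

```text
1 1 [201.3 258.3]
1 -1 [224.3 275.8]
-1 -1 [210.2 289.7]
-1 1 [187.1 271.5]
tcp [207.74836672 281.02210015] [202.40166356 267.27720709]
```

View pics/m2.png

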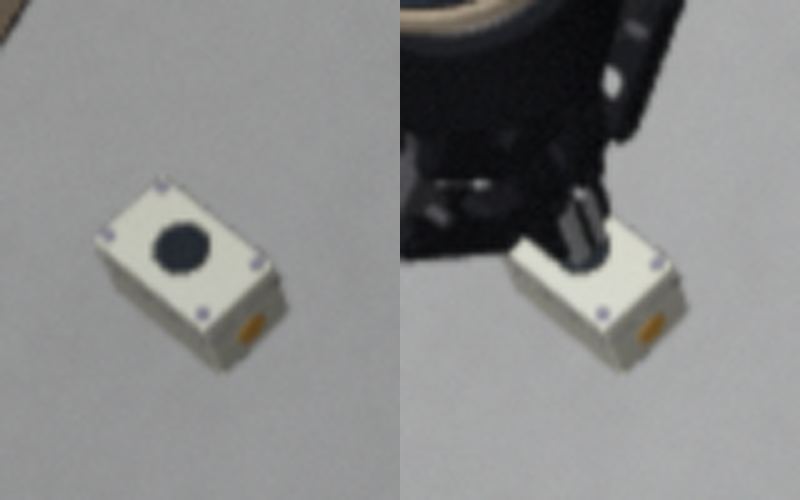

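```bash
python3 -m jog '[[[0,0,-0.4,0,0,0],[0,0,-0.4,0,0,0],[0,0,-0.4,0,0,0],[0,0,0,0,0,0],[0,0,0,0,0,0]]]'
python3 - <<'E'
from h import *
import cv2
from station import capture,manip
s=manip.observe();p=s["tcp_pos"];print(p,s["tool_rot"],s["joints"].round(3),px("side",p),px("side",p+[0,0,.03]))
t=capture("side");
q=[(int((x[0]-160)*6),int((x[1]-220)*6)) for x in (px("side",p),px("side",p+[0,0,.03]))]
m=cv2.resize(t[220:315,160:260],None,fx=6,fy=6,interpolation=2);m=cv2.convertScaleAbs(m,alpha=1.5)
for a,c in zip(q,((0,0,255),(0,255,0))): cv2.circle(m,a,4,c,1)
cv2.imwrite("pics/m3.png",m)
E
```

```text
time: 5.25
tcp_pos: [0.4239, 0.1388, 0.0711]
tool_rot: [0.0, 0.81, 0.586, 0.001]
contact_force: [0.4, -0.2, -0.8]
opening: -0.0002
finger_force: 0.0
[0.42387732 0.13882052 0.07110157] [3.90096760e-04 8.09976990e-01 5.86460853e-01 8.89459233e-04] [0.212 0.36  2.024 0.    0.756 0.529] [201.19448903 263.74524445] [197.60632216 254.50772768]
```

View pics/m3.png

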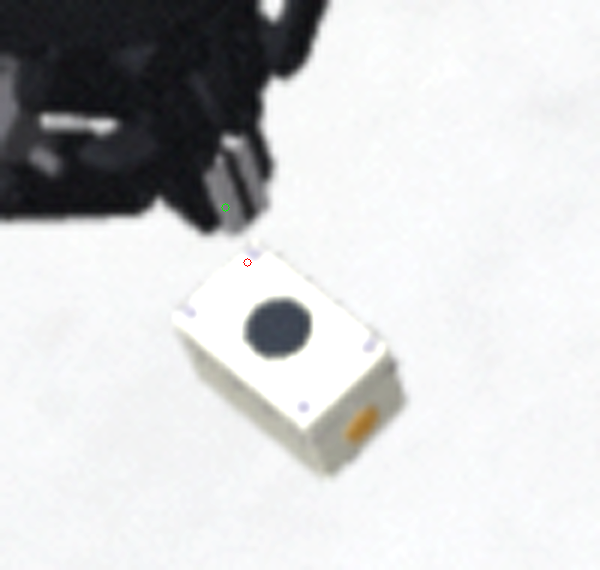

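The view shows the shut tips about 30–40 mm above the reported TCP: they hovered over the tag without touching it. I'll go lower by that amount and watch the force. Seating heights will then be relative to the grasp height.

```bash
python3 -m jog '[[[0,0,0,0,0,0],[0,0,0,0,0,0],[-0.02,0,0,0,0,0],[0,0,0,0,0,0],[0,0,0,0,0,0],[0,0,0.3,0,0,0],[0,0,0.3,0,0,0],[0,0,0.3,0,0,0],[0,0,0.3,0,0,0],[0,0,0.2,0,0,0],[0,0,0.15,0,0,0],[0,0,0.1,0,0,0],[0,0,0.1,0,0,0],[0,0,0.05,0,0,0],[0,0,0,0,0,0]]]' 1
python3 -m jog '[[[0,0,0,0,0,0],[0,0,0,0,0,0],[0,0,0,0,0,0],[0,0,0,0,0,0],[0,0,0,0,0,0],[0,0,0,0,0,0],[0,0,0,0,0,0],[0,0,0,0,0,0]]]' 0 40
```

```text
time: 6.55
tcp_pos: [0.423, 0.1378, -0.0197]
tool_rot: [-0.0, 0.81, 0.586, -0.0]
contact_force: [-0.0, 0.1, -0.5]
opening: 0.0855
finger_force: 0.0
time: 7.22
tcp_pos: [0.4233, 0.1378, -0.0191]
tool_rot: [0.0, 0.81, 0.586, 0.0]
contact_force: [-1.7, -0.3, 5.1]
opening: 0.0332
finger_force: 40.0
```

```bash
python3 -m jog '[[[0,0,-0.3,0,0,0],[0,0,-0.5,0,0,0],[0,0,-0.5,0,0,0],[0,0,-0.5,0,0,0],[0,0,-0.3,0,0,0],[0,0,0,0,0,0]]]'
python3 -c "
from h import *
go(.5335,-.2017,.085,-18.9)"
```

```text
time: 7.72
tcp_pos: [0.4246, 0.1381, 0.0882]
tool_rot: [0.001, 0.81, 0.586, 0.002]
contact_force: [0.5, -0.3, -0.1]
opening: 0.0333
finger_force: 40.0
t 7.72 pos [0.4246 0.1381 0.0882] yaw -18.2 open 0.0333 F [ 0.5 -0.3 -0.1] 40.0
units now-axes [-5.78  4.19  0.07] final-axes [-5.72  4.26  0.06] rot units [ 0.06 -0.04  0.18]
```

```bash
python3 -m jog '[[[0,0,0,0,0,0.18],[-0.38,0.28,0,0,0,0],[-0.38,0.28,0,0,0,0],[-0.38,0.28,0,0,0,0],[-0.38,0.28,0,0,0,0],[-0.38,0.28,0,0,0,0],[-0.38,0.28,0,0,0,0],[-0.38,0.28,0,0,0,0],[-0.38,0.28,0,0,0,0],[-0.38,0.28,0,0,0,0],[-0.38,0.28,0,0,0,0],[-0.38,0.28,0,0,0,0],[-0.38,0.28,0,0,0,0],[-0.38,0.28,0,0,0,0],[-0.38,0.28,0,0,0,0],[-0.38,0.34,0,0,0,0],[0,0,0,0,0,0],[0,0,0,0,0,0]]]'
python3 -c "
from h import *
go(.5335,-.2017,.045,-18.9)"
```

```text
time: 9.22
tcp_pos: [0.5315, -0.2013, 0.0837]
tool_rot: [-0.001, 0.814, 0.581, -0.001]
contact_force: [-0.3, 0.4, -0.5]
opening: 0.0335
finger_force: 40.1
t 9.22 pos [ 0.5315 -0.2013  0.0837] yaw -19.0 open 0.0335 F [-0.3  0.4 -0.5] 40.1
units now-axes [0.01 0.04 0.77] final-axes [0.01 0.04 0.77] rot units [-0.03 -0.   -0.03]
```

```bash
python3 -m jog '[[[0.01,0.04,0.3,0,0,0],[0,0,0.3,0,0,0],[0,0,0.25,0,0,0],[0,0,0.2,0,0,0],[0,0,0,0,0,0],[0,0,0,0,0,0]]]'
python3 - <<'E'
from h import *
import cv2
from station import capture,manip
go(.5335,-.2017,.031,-18.9)
t=capture("side")[230:360,330:480];u=capture("top")[210:315,350:470]
cv2.imwrite("pics/n1.png",np.hstack([cv2.convertScaleAbs(cv2.resize(i,(400,h),interpolation=2)[:346],alpha=1.3) for i,h in((t,346),(u,350))]))
E
```

```text
time: 9.72
tcp_pos: [0.5339, -0.2006, 0.0325]
tool_rot: [-0.001, 0.814, 0.581, -0.0]
contact_force: [0.8, 0.3, 0.3]
opening: 0.0335
finger_force: 40.1
t 9.72 pos [ 0.5339 -0.2006  0.0325] yaw -18.9 open 0.0335 F [0.8 0.3 0.3] 40.1
units now-axes [-0.02 -0.    0.03] final-axes [-0.02 -0.    0.03] rot units [-0.02 -0.    0.  ]
```

View pics/n1.png

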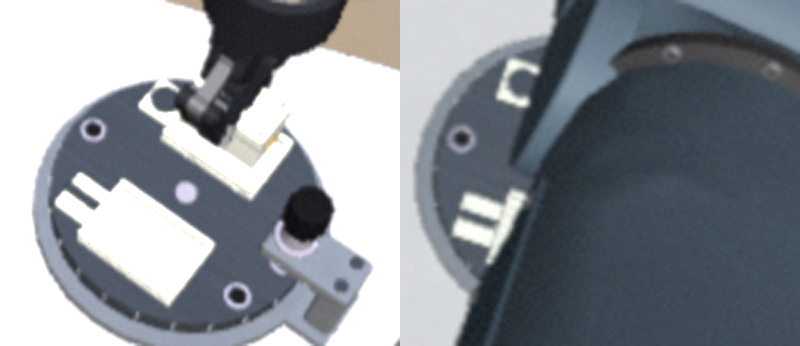

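The side view shows the module just over the pass nest, parallel to it and centred to within about 2 mm. I'll lower it on force.

```bash
python3 -m jog '[[[-0.02,0,0.06,0,0,0],[0,0,0.06,0,0,0],[0,0,0.06,0,0,0],[0,0,0.06,0,0,0],[0,0,0,0,0,0],[0,0,0,0,0,0]]]'
```

```text
time: 10.32
tcp_pos: [0.5338, -0.202, 0.0208]
tool_rot: [-0.0, 0.814, 0.581, -0.0]
contact_force: [-0.4, -0.4, -1.6]
opening: 0.0333
finger_force: 40.1
```

```bash
python3 -m jog '[[[0,0,0.04,0,0,0],[0,0,0.04,0,0,0],[0,0,0.02,0,0,0],[0,0,0,0,0,0],[0,0,0,0,0,0]]]'
```

```text
time: 10.73
tcp_pos: [0.5339, -0.202, 0.016]
tool_rot: [0.0, 0.814, 0.581, 0.0]
contact_force: [-1.3, -0.7, -0.3]
opening: 0.0334
finger_force: 40.1
```

```bash
python3 -m jog '[[[0,0,0.02,0,0,0],[0,0,0,0,0,0],[0,0,0,0,0,0]]]'
python3 -m jog '[[[0,0,0,0,0,0],[0,0,0,0,0,0],[0,0,0,0,0,0],[0,0,0,0,0,0],[0,0,-0.2,0,0,0],[0,0,-0.3,0,0,0],[0,0,-0.4,0,0,0],[0,0,-0.5,0,0,0],[0,0,-0.3,0,0,0],[0,0,0,0,0,0]]]' 0.85
python3 -c "
from h import *
go(.5862,.189,.08,26.4)"
```

```text
time: 10.98
tcp_pos: [0.534, -0.202, 0.0159]
tool_rot: [0.0, 0.814, 0.581, -0.0]
contact_force: [-4.3, 1.5, 11.6]
opening: 0.0333
finger_force: 41.5
time: 11.82
tcp_pos: [0.5357, -0.2028, 0.1039]
tool_rot: [0.002, 0.814, 0.581, 0.001]
contact_force: [0.3, -0.1, -0.3]
opening: 0.0726
finger_force: 0.0
t 11.82 pos [ 0.5357 -0.2028  0.1039] yaw -18.9 open 0.0726 F [ 0.3 -0.1 -0.3] 0.0
units now-axes [ 7.74 -1.58  0.46] final-axes [6.57 4.39 0.48] rot units [  0.07   0.04 -11.33]
```

```bash
python3 -m jog '[[[0.3,-0.06,0,0,0,0],[0.5,-0.1,0,0,0,0],[0.53,-0.11,0,0,0,0],[0.53,-0.11,0,0,0,0],[0.53,-0.11,0,0,0,0],[0.53,-0.11,0,0,0,0],[0.53,-0.11,0,0,0,0],[0.53,-0.11,0,0,0,0],[0.53,-0.11,0,0,0,0],[0.53,-0.11,0,0,0,0],[0.53,-0.11,0,0,0,0],[0.53,-0.11,0,0,0,0],[0.53,-0.11,0,0,0,0],[0.53,-0.11,0,0,0,0],[0.53,-0.11,0,0,0,0]]]' 1
python3 -m jog '[[[0.05,0,0,0,0,-0.94],[0,0,0,0,0,-0.94],[0,0,0,0,0,-0.94],[0,0,0,0,0,-0.94],[0,0,0,0,0,-0.94],[0,0,0,0,0,-0.94],[0,0,0,0,0,-0.94],[0,0,0,0,0,-0.94],[0,0,0,0,0,-0.94],[0,0,0,0,0,-0.94],[0,0,0,0,0,-0.94],[0,0,0,0,0,-0.94],[0,0,0,0,0,0],[0,0,0,0,0,0]]]'
python3 - <<'E'
from h import *
import cv2
from station import capture
go(.5862,.189,-.0195,26.4)
t=capture("side")[170:250,170:270];u=capture("side")[230:360,330:480]
cv2.imwrite("pics/n2.png",np.hstack([cv2.resize(i,(400,346),interpolation=2) for i in(t,u)]))
E
```

```text
time: 13.07
tcp_pos: [0.583, 0.1888, 0.0997]
tool_rot: [-0.0, 0.814, 0.581, -0.0]
contact_force: [-0.1, -0.1, 1.0]
opening: 0.0854
finger_force: 0.0
time: 14.23
tcp_pos: [0.5839, 0.1898, 0.0997]
tool_rot: [-0.0, 0.529, 0.849, -0.0]
contact_force: [-0.2, -0.3, -0.1]
opening: 0.0853
finger_force: 0.0
t 14.23 pos [0.5839 0.1898 0.0997] yaw 26.1 open 0.0853 F [-0.2 -0.3 -0.1] 0.0
units now-axes [-0.04  0.04  2.38] final-axes [-0.04  0.03  2.38] rot units [-0.01 -0.   -0.08]
```

View pics/n2.png

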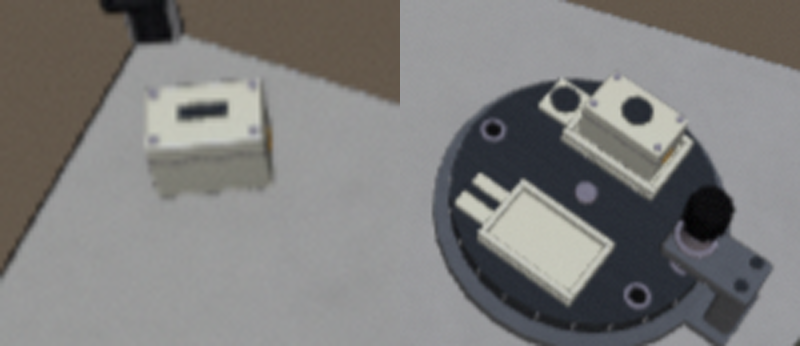

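The round module sits in the pass nest, in the pocket and level. module_bar is untouched, so I'll descend and grip it.

```bash
python3 -m jog '[[[-0.04,0.04,0.4,0,0,-0.08],[0,0,0.4,0,0,0],[0,0,0.4,0,0,0],[0,0,0.4,0,0,0],[0,0,0.3,0,0,0],[0,0,0.2,0,0,0],[0,0,0.15,0,0,0],[0,0,0.1,0,0,0],[0,0,0.03,0,0,0],[0,0,0,0,0,0]]]'
python3 -m jog '[[[0,0,0,0,0,0],[0,0,0,0,0,0],[0,0,0,0,0,0],[0,0,0,0,0,0],[0,0,0,0,0,0],[0,0,0,0,0,0],[0,0,0,0,0,0],[0,0,0,0,0,0]]]' 0 40
python3 -m jog '[[[0,0,-0.3,0,0,0],[0,0,-0.5,0,0,0],[0,0,-0.5,0,0,0],[0,0,-0.5,0,0,0],[0,0,-0.35,0,0,0],[0,0,-0.2,0,0,0],[0,0,0,0,0,0],[0,0,0,0,0,0]]]'
python3 -c "
from h import *
go(.4487,-.1727,.1,-18.9)"
```

```text
time: 15.17
tcp_pos: [0.587, 0.189, -0.0188]
tool_rot: [0.0, 0.526, 0.85, 0.0]
contact_force: [0.2, -0.6, 0.4]
opening: 0.0856
finger_force: 0.0
time: 15.83
tcp_pos: [0.5871, 0.189, -0.0185]
tool_rot: [0.0, 0.526, 0.85, 0.0]
contact_force: [-0.4, -0.6, 6.0]
opening: 0.0333
finger_force: 41.4
time: 16.5
tcp_pos: [0.5865, 0.1889, 0.0978]
tool_rot: [-0.0, 0.526, 0.851, -0.0]
contact_force: [-1.2, -0.6, -2.1]
opening: 0.0329
finger_force: 40.6
t 16.5 pos [0.5865 0.1889 0.0978] yaw 26.5 open 0.0329 F [-1.2 -0.6 -2.1] 40.6
units now-axes [-5.24 -5.7  -0.04] final-axes [-7.73 -0.26 -0.04] rot units [-1.000e-02  0.000e+00  1.136e+01]
```

```bash
python3 -m jog '[[[0,0,0,0,0,0.95],[0,0,0,0,0,0.95],[0,0,0,0,0,0.95],[0,0,0,0,0,0.95],[0,0,0,0,0,0.95],[0,0,0,0,0,0.95],[0,0,0,0,0,0.95],[0,0,0,0,0,0.95],[0,0,0,0,0,0.95],[0,0,0,0,0,0.95],[0,0,0,0,0,0.95],[0,0,0,0,0,0.92]]]'
python3 -m jog '[[[-0.4,-0.01,0,0,0,0],[-0.49,-0.02,0,0,0,0],[-0.49,-0.02,0,0,0,0],[-0.49,-0.02,0,0,0,0],[-0.49,-0.02,0,0,0,0],[-0.49,-0.02,0,0,0,0],[-0.49,-0.02,0,0,0,0],[-0.49,-0.02,0,0,0,0],[-0.49,-0.02,0,0,0,0],[-0.49,-0.02,0,0,0,0],[-0.49,-0.02,0,0,0,0],[-0.49,-0.02,0,0,0,0],[-0.49,-0.02,0,0,0,0],[-0.49,-0.02,0,0,0,0],[-0.49,-0.02,0,0,0,0],[-0.47,0,0,0,0,0],[0,0,0,0,0,0],[0,0,0,0,0,0]]]'
python3 -c "
from h import *
go(.4487,-.1727,.0325,-18.9)"
```

```text
time: 17.5
tcp_pos: [0.5859, 0.1887, 0.0964]
tool_rot: [-0.001, 0.815, 0.58, -0.001]
contact_force: [0.2, 0.1, -1.1]
opening: 0.0334
finger_force: 40.6
time: 19.0
tcp_pos: [0.4466, -0.1723, 0.0972]
tool_rot: [-0.001, 0.814, 0.58, -0.001]
contact_force: [0.2, 0.0, -1.0]
opening: 0.033
finger_force: 40.6
t 19.0 pos [ 0.4466 -0.1723  0.0972] yaw -19.1 open 0.033 F [ 0.2  0.  -1. ] 40.6
units now-axes [0.   0.05 1.29] final-axes [0.01 0.04 1.29] rot units [-0.03 -0.01 -0.04]
```

```bash
python3 -m jog '[[[0.01,0.05,0.3,0,0,-0.04],[0,0,0.3,0,0,0],[0,0,0.3,0,0,0],[0,0,0.2,0,0,0],[0,0,0.1,0,0,0],[0,0,0.06,0,0,0],[0,0,0,0,0,0],[0,0,0,0,0,0]]]'
python3 -c "
from h import *
go(.4487,-.1727,.0205,-18.9)"
```

```text
time: 19.67
tcp_pos: [0.4504, -0.1722, 0.0358]
tool_rot: [0.0, 0.813, 0.582, 0.0]
contact_force: [-0.3, 0.1, -1.8]
opening: 0.0335
finger_force: 40.6
t 19.67 pos [ 0.4504 -0.1722  0.0358] yaw -18.8 open 0.0335 F [-0.3  0.1 -1.8] 40.6
units now-axes [-0.02 -0.03  0.31] final-axes [-0.02 -0.03  0.31] rot units [0.01 0.   0.03]
```

```bash
python3 -m jog '[[[-0.02,-0.03,0.08,0,0,0],[0,0,0.08,0,0,0],[0,0,0.06,0,0,0],[0,0,0.06,0,0,0],[0,0,0.03,0,0,0],[0,0,0,0,0,0],[0,0,0,0,0,0]]]'
```

```text
time: 20.25
tcp_pos: [0.4484, -0.1727, 0.0199]
tool_rot: [-0.0, 0.813, 0.582, -0.0]
contact_force: [-0.2, -0.5, -2.0]
opening: 0.0334
finger_force: 40.6
```

Already 4 mm inside the walls with no force; now to the floor.

```bash
python3 -m jog '[[[0,0,0.04,0,0,0],[0,0,0.03,0,0,0],[0,0,0.01,0,0,0],[0,0,0,0,0,0],[0,0,0,0,0,0]]]'
```

```text
time: 20.67
tcp_pos: [0.4485, -0.1727, 0.0164]
tool_rot: [0.0, 0.813, 0.582, 0.0]
contact_force: [-2.6, 0.1, 6.7]
opening: 0.0333
finger_force: 41.7
```

```bash
python3 -m jog '[[[0,0,0,0,0,0],[0,0,0,0,0,0],[0,0,0,0,0,0],[0,0,0,0,0,0],[0,0,-0.2,0,0,0],[0,0,-0.3,0,0,0],[0,0,-0.4,0,0,0],[0,0,-0.5,0,0,0],[0,0,-0.5,0,0,0],[0,0,-0.2,0,0,0],[0,0,0,0,0,0],[0,0,0,0,0,0]]]' 0.85
python3 -c "
from h import *
go(.4678,-.2554,.12,-18.9)"
```

```text
time: 21.67
tcp_pos: [0.4483, -0.1727, 0.121]
tool_rot: [0.0, 0.813, 0.582, 0.0]
contact_force: [0.1, 0.8, -0.5]
opening: 0.0722
finger_force: 0.0
t 21.67 pos [ 0.4483 -0.1727  0.121 ] yaw -18.8 open 0.0722 F [ 0.1  0.8 -0.5] 0.0
units now-axes [-1.44  0.9   0.02] final-axes [-1.44  0.9   0.02] rot units [0.01 0.   0.03]
```

```bash
python3 -m jog '[[[-0.36,0.22,0,0,0,0],[-0.36,0.22,0,0,0,0],[-0.36,0.23,0,0,0,0],[-0.36,0.23,0,0,0,0],[0,0,0,0,0,0],[0,0,0,0,0,0]]]'
python3 - <<'E'
from h import *
import cv2
from station import capture
go(.4678,-.2554,.057,-18.9)
u=capture("side")[220:370,320:490]
cv2.imwrite("pics/n3.png",cv2.resize(u,(680,600),interpolation=2))
E
```

```text
time: 22.17
tcp_pos: [0.467, -0.2554, 0.1192]
tool_rot: [-0.001, 0.813, 0.582, -0.0]
contact_force: [-0.8, -0.4, 0.2]
opening: 0.0728
finger_force: 0.0
t 22.17 pos [ 0.467  -0.2554  0.1192] yaw -18.9 open 0.0728 F [-0.8 -0.4  0.2] 0.0
units now-axes [0.   0.02 1.24] final-axes [0.01 0.01 1.24] rot units [-0.04 -0.01  0.01]
```

View pics/n3.png

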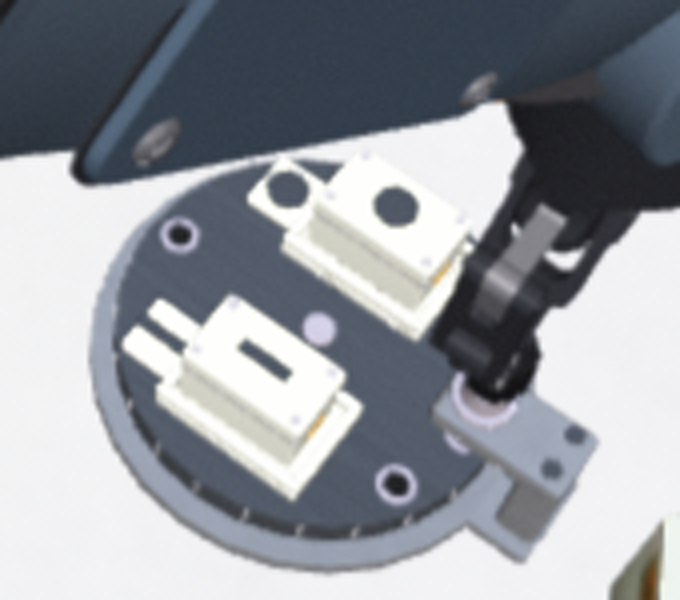

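Both modules sit in their own nests, and the gripper is over the knob. I'll descend, grip and pull.

```bash
python3 -m jog '[[[0,0.02,0.3,0,0,0],[0,0,0.3,0,0,0],[0,0,0.25,0,0,0],[0,0,0.2,0,0,0],[0,0,0.12,0,0,0],[0,0,0.06,0,0,0],[0,0,0,0,0,0]]]'
python3 -m jog '[[[0,0,0,0,0,0],[0,0,0,0,0,0],[0,0,0,0,0,0],[0,0,0,0,0,0],[0,0,0,0,0,0],[0,0,0,0,0,0],[0,0,0,0,0,0],[0,0,0,0,0,0]]]' 0 80
```

```text
time: 22.8
tcp_pos: [0.4685, -0.2552, 0.059]
tool_rot: [-0.0, 0.813, 0.582, -0.0]
contact_force: [-0.2, 0.4, 0.8]
opening: 0.0726
finger_force: 0.0
time: 23.47
tcp_pos: [0.4672, -0.2551, 0.0601]
tool_rot: [-0.001, 0.813, 0.582, -0.001]
contact_force: [-13.3, 4.1, 13.8]
opening: 0.0214
finger_force: 77.8
```

```bash
python3 -m jog '[[[0,0,-0.04,0,0,0],[0,0,-0.04,0,0,0],[0,0,-0.04,0,0,0],[0,0,-0.04,0,0,0],[0,0,0,0,0,0],[0,0,0,0,0,0]]]'
python3 -m jog '[[[0,0,-0.04,0,0,0],[0,0,-0.04,0,0,0],[0,0,-0.04,0,0,0],[0,0,-0.02,0,0,0],[0,0,0,0,0,0],[0,0,0,0,0,0]]]'
```

```text
time: 23.97
tcp_pos: [0.4671, -0.255, 0.0665]
tool_rot: [-0.002, 0.813, 0.582, -0.001]
contact_force: [-5.1, -1.5, -10.2]
opening: 0.0213
finger_force: 78.7
time: 24.47
tcp_pos: [0.4671, -0.255, 0.0734]
tool_rot: [-0.002, 0.813, 0.582, -0.001]
contact_force: [-5.5, -1.1, -12.9]
opening: 0.0214
finger_force: 78.8
```

```bash
python3 -m jog '[[[0,0,-0.03,0,0,0],[0,0,-0.03,0,0,0],[0,0,0,0,0,0],[0,0,0,0,0,0],[0,0,0,0,0,0]]]'
```

```text
time: 24.88
tcp_pos: [0.467, -0.255, 0.0763]
tool_rot: [-0.002, 0.813, 0.582, -0.001]
contact_force: [-5.6, -1.2, -13.9]
opening: 0.0212
finger_force: 80.4
```

```bash
python3 -m jog '[[[0,0,-0.02,0,0,0],[0,0,0,0,0,0],[0,0,0,0,0,0],[0,0,0,0,0,0],[0,0,0,0,0,0],[0,0,0,0,0,0]]]'
```

```text
time: 25.38
tcp_pos: [0.467, -0.255, 0.0764]
tool_rot: [-0.002, 0.813, 0.582, -0.001]
contact_force: [-2.0, -4.5, -26.0]
opening: 0.0213
finger_force: 80.2
```

It is against the stop: the force rises while the height stays the same. Handing in.

```bash
python3 -c "
from station import job
print(job.job_done())"
```

```text
the job is handed in; nothing more can be done
None
```

I handed the job in at about 25 s: each module is let go in its matching nest, and the gripper is holding the plunger knob up against its stop; the hand-in returned no verdict.

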